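# Unpack the drying stack

### The arm

A 7-joint arm with a two-finger parallel gripper is mounted at the origin on a cart in front of the work surface, level with it; the furniture and walls round the work are solid. World frame = base frame: x ahead of the robot, y to its left, z up, the work surface at z = 0. Lengths are in m, angles in rad, forces in N, time in s.
With the tool pointing down it reaches from about 0.4 to 0.85 m from the base axis. Payload 10.4 kg.
Tool frame: the origin (TCP) lies midway between the tips of the shut fingers; the grasp point (between the pads) lies 19 mm behind it (manip.pinch_z is the distance from the TCP to the grasp point, in m); y points along the fingers, x is the direction in which the jaws open and shut, and the axes are right-handed (so a half turn about y gives the same grasp; the last joint's range is limited). The gripper opens to 85 mm and grips with 20 to 120 N. Pads are 22 mm wide; open, the fingers measure 114 mm over their backs; the gripper's body (76 mm by 85 mm) begins 54 mm behind the grasp point. The pads swing forward as they close: fully open they stand 13 mm farther back than shut.
Start: joints at [1.272, 0.332, -0.065, 1.46, 0.022, 1.35, -0.088], TCP at [0.17, -0.601, 0.231] pointing down, gripper open.
Joint ranges: [-2.6, 2.6], [-0.5, 2.12], [-1.47, 1.34], [0.16, 2.42], [-1.27, 4.41], [0.06, 2.06], [-2.6, 2.6]. Speed limits (rad/s): [2.22, 2.22, 2.79, 2.79, 3.14, 3.14, 3.14].

### API

Orientations are given as a unit quaternion [x, y, z, w].
In Python, from workcell import manip gives the robot as it stands.
- The arm moves only by the shell command python3 -m pendant 'ROWS' [OPENING] [FORCE]. ROWS is a JSON object of lists of equal length, an entry for each row: "offset": the shift along the tool's x, y, z scaled (see below), a list of three; "turn": the turn, a rotation vector about the tool's x, y, z scaled (see below), a list of three. A call has 1 to 12 rows; each row is the pose to reach, as a shift and turn from the pose measured when the call began, along the tool's axes at that moment; what a row does not reach only later rows make up. The controller multiplies each number of a shift by 200 mm and each number of a turn by 45 degrees. A row lasts 1/8 s, in which the tool goes at most 62.5 mm and 10.7 degrees, less where a joint would pass 70% of its speed; a pose out of reach is approached as far as the arm can. A call with a number of a shift or a turn outside -1 to 1 is refused whole. A call with a gripper value outside its range is refused whole. OPENING is the opening in per cent of the stroke, from 0 (shut) to 100 (fully open), set as the call begins (- or left out, the last holds). The fingers move at their own pace and stop on an object; FORCE is the grip in N (left out, the last holds). Time passes only in rows, so rows that repeat a pose let the fingers close. It gives the time, the measured TCP pose, the force and the opening at its end, in the units of the state.
- manip.get_obs(): the state, without advancing time (a new reading comes with each control period).
- manip.camera(name): name is "side" or "top"; returns (picture, depth): 420x560x3 uint8, red, green, blue; 420x560 float32, m along the optical axis (not along the pixel's ray), 0 where there is no reading.
- manip.camera_model(name): a dict with "intrinsics" (3x3 intrinsics, pixels), "k1" (the pictures are not rectified: a ray, as slopes to the right and down, at radius r is drawn at 1 + k1 r^2 times it, then the intrinsics apply), "R" (3x3) and "t" (3): a world point X has camera coordinates R X + t. Camera axes: x right, y down, z forward; pixel columns grow to the right and rows downward; lengths in m; the calibration is good to about 2 mm. A picture is of the moment at which its call begins. camera_model takes no time and is no camera call.
- manip.hand_in(): hands the job in, once; it reports no verdict.
The state is a dict: "clock": time; "joint_pos": joint angles; "joint_velocities": joint speeds; "tau": joint torques, N m; "position": TCP position; "ee_rot": TCP orientation; "ft_force": force on the tool from outside, world axes, zero at the start; "torque": the same for the moment, N m; "grip_width": opening from 0.0 (shut) to 1.0 (fully open).
Only numpy, scipy, OpenCV 4.12 (cv2) and the standard library are available. Lean on these libraries where they do the work, as an engineer would, in place of code of your own. Each camera call takes 0.05 s, during which the arm holds its last target. There are 200 camera calls.

### The job

Unpack the drying stack, from the top down: lay the upper chrome emblem in the shallow wooden tray, then set the spacer board it lay on squarely, feet down, on the single empty board to continue that pile, and then lay the lower emblem in the tray too. Their paint is fresh, so let nothing drop and lay both emblems flat, face up and clear of each other; leave the stack's bottom board, the empty board and all other things, the cards in the tray too, where they are.

Things in the scene. Friction and masses are not known exactly. Their poses are not given: they have to be found in the camera images.
- upper_emblem: chrome winged car emblem, 90 mm long (y) and 36 mm across the middle (x), flat-backed, 9 mm thick with a thin crown to 14 mm, 0.06 kg. Origin: centre of its back; z points out of its face. Grip it across the middle along x. At the start it lies on top of the stack, on the spacer board, lengthwise.
- lower_emblem: chrome winged car emblem, 90 mm long (y) and 36 mm across the middle (x), flat-backed, 9 mm thick with a thin crown to 14 mm, 0.06 kg. Origin: centre of its back; z points out of its face. Grip it across the middle along x. Same shape as the upper one; at the start it lies between the feet under the spacer board, on the bottom board.
- spacer_board: plywood board, 150 mm (x) by 56 mm (y), 0.11 kg: 8 mm plate on two 20 mm high feet, one under each end (18 mm along x, full width), 28 mm high in all. Origin: centre of the underside of the feet, z up; plate top at z = 28 mm. Both ends alike; boards just stand on one another, nothing interlocks. This one stands on the bottom board, over the lower emblem. Grip its plate across the width.
- bottom_board: plywood board, 150 mm (x) by 56 mm (y), 0.11 kg: 8 mm plate on two 20 mm high feet, one under each end (18 mm along x, full width), 28 mm high in all. Origin: centre of the underside of the feet, z up; plate top at z = 28 mm. Both ends alike; boards just stand on one another, nothing interlocks. This one is the lowest of the stack, on the table; it stays.
- pile_board: plywood board, 150 mm (x) by 56 mm (y), 0.11 kg: 8 mm plate on two 20 mm high feet, one under each end (18 mm along x, full width), 28 mm high in all. Origin: centre of the underside of the feet, z up; plate top at z = 28 mm. Both ends alike; boards just stand on one another, nothing interlocks. This one stands alone and empty on the table: the start of the pile of empty boards.
- tray: shallow open wooden tray, 220 mm (x) by 240 mm (y), walls 8 mm thick and 20 mm high; fixed to the table. Flat inner floor of 204 x 224 mm, 5 mm above the origin. Origin: centre of the underside, z up. The cards lie on the floor about 65 mm from the centre on the -x side (the robot's side); the rest of the floor is empty.
- cards: block of printed cards, 61 mm (its x axis) by 99 mm (its y axis), 12 mm high, lying in the tray on the robot's side. Origin: centre of the underside.
- sanding_block: cork sanding block, 112 x 69 x 30 mm, near the table's front edge; bystander, origin at the centre of the underside.
- jar: lidded white jar, 53 mm across, 44 mm high; bystander, origin at the centre of the underside.
- can: small paint can, 64 mm across, 61 mm high; bystander, origin at the centre of the underside.
- clamp: spring clamp lying flat, 62 x 113 x 21 mm; bystander, origin at the centre of the underside.
- masking_tape: roll of masking tape lying flat, 84 mm across, 18 mm high; bystander, origin at the centre of the underside.
- cup: paper mixing cup, 50 mm across, 39 mm high; bystander, origin at the centre of the underside.

How it is judged:
On the way, in this order (a step that is already met when the one before it is completed fails the run):
1. the upper emblem lies flat in the tray, face up, released (x of upper_emblem in the frame of tray between -0.102 and 0.102 m and y of upper_emblem in the frame of tray between -0.112 and 0.112 m and z of upper_emblem in the frame of tray below 0.009 m and angle between upper_emblem's own z axis and vertical below 0.08 rad and contact force between the fingers and upper_emblem below 0.1 N and linear speed of upper_emblem below 0.02 m/s), for 0.2 s.
2. the spacer board stands squarely on the pile board, feet down, released (x of spacer_board in the frame of pile_board between -0.012 and 0.012 m and y of spacer_board in the frame of pile_board between -0.012 and 0.012 m and z of spacer_board in the frame of pile_board between 0.025 and 0.031 m and angle between the x axis of spacer_board and the x axis of pile_board, either way round below 0.14 rad and angle between spacer_board's own z axis and vertical below 0.06 rad and contact force between the fingers and spacer_board below 0.1 N and linear speed of spacer_board below 0.02 m/s), for 0.2 s.
At the end, for the whole second after the job is handed in: Both emblems rest on the tray floor, face up, flat to 0.08 rad, inside its walls, not touching each other or the cards; the spacer board rests feet down on the pile board within 12 mm and 0.14 rad, level to 0.06 rad; all released; bottom and pile boards moved under 30 mm (all of step 1 and all of step 2 and x of lower_emblem in the frame of tray between -0.102 and 0.102 m and y of lower_emblem in the frame of tray between -0.112 and 0.112 m and z of lower_emblem in the frame of tray below 0.009 m and angle between lower_emblem's own z axis and vertical below 0.08 rad and contact force between the fingers and lower_emblem below 0.1 N and linear speed of lower_emblem below 0.02 m/s and contact force between upper_emblem and lower_emblem below 0.01 N and contact force between each of upper_emblem, lower_emblem and cards below 0.01 N and distance of each of bottom_board, pile_board from where it was at the start of the episode below 0.03 m).
It fails at once if an emblem or the spacer board is dropped (falls faster than 0.7 m/s out of the fingers) ((contact force between the fingers and upper_emblem below 0.1 N and linear speed of upper_emblem above 0.7 m/s) or (contact force between the fingers and lower_emblem below 0.1 N and linear speed of lower_emblem above 0.7 m/s) or (contact force between the fingers and spacer_board below 0.1 N and linear speed of spacer_board above 0.7 m/s)).
It fails at once if an emblem is turned on its edge or over (more than 0.8 rad) (angle between any of upper_emblem, lower_emblem's own z axis and vertical above 0.8 rad).
It fails at once if the bottom board or the pile board is shifted more than 40 mm (distance of any of bottom_board, pile_board from where it was at the start of the episode above 0.04 m).
It fails at once if a bystander is moved more than 30 mm (distance of any of cards, sanding_block, jar, can, clamp, masking_tape, cup from where it was at the start of the episode above 0.03 m).
It also fails if it takes over 72 s, if anything falls off the work surface, if the arm or the gripper's body presses on something with over 40 N, if the wrist force passes 120 N, or if a joint passes its speed limit or range.

## Working session

There is one attempt and no reset: what is moved stays moved. The work goes in short steps, Python scripts to look and compute and a shell command to move; the robot and the scene stay as the last step left them, time stands still between calls to the robot, and variables do not carry over. Pictures are saved under pics/ and viewed, about 8 in all and at most 12, crops included, and the job is handed in when it is done.

```bash
ls; mkdir -p pics; cat > h.py <<'E'
import numpy as np, cv2
from workcell import manip
from scipy.spatial.transform import Rotation as Ro
def ray(name,u,v):
    m=manip.camera_model(name);K=np.array(m["intrinsics"]);k=m["k1"]
    d=np.array([(u-K[0,2])/K[0,0],(v-K[1,2])/K[1,1]]);p=d.copy()
    for _ in range(20): p=d/(1+k*(p@p))
    R=np.array(m["R"]);t=np.array(m["t"])
    return -R.T@t, R.T@np.array([p[0],p[1],1.])
def onz(name,u,v,z):
    c,d=ray(name,u,v);return c+d*(z-c[2])/d[2]
def cloud(name,dep):
    m=manip.camera_model(name);K=np.array(m["intrinsics"]);k=m["k1"]
    v,u=np.mgrid[:dep.shape[0],:dep.shape[1]]
    d=np.stack([(u-K[0,2])/K[0,0],(v-K[1,2])/K[1,1]],-1);p=d.copy()
    for _ in range(20): p=d/(1+k*(p**2).sum(-1,keepdims=True))
    P=np.concatenate([p,np.ones(p.shape[:2]+(1,))],-1)*dep[...,None]
    R=np.array(m["R"]);t=np.array(m["t"])
    W=(P-t)@R; W[dep==0]=np.nan
    return W
def shot(name,fn):
    im,d=manip.camera(name);cv2.imwrite(f"pics/{fn}.png",im[...,::-1]);np.save(f"pics/{fn}.npy",d);return im,d
def go(target,rotz=None):
    """offset row (units) in tool frame to reach world target TCP"""
    o=manip.get_obs();R=Ro.from_quat(o["ee_rot"])
    return R.inv().apply(np.array(target)-o["position"])/0.2
E
python3 - <<'E'
from h import *
o=manip.get_obs();print(o,manip.pinch_z)
print(Ro.from_quat(o["ee_rot"]).as_matrix().round(3))
a,_=shot("top","top0");b,_=shot("side","side0")
for n in("top","side"):
    m=manip.camera_model(n);R=np.array(m["R"]);print(n,(-R.T@m["t"]).round(3),R[2].round(3),m["k1"],m["intrinsics"][0][0])
E
```

```text
pics
{'clock': 0.0, 'joint_pos': array([ 1.27240683,  0.33287096, -0.06471947,  1.46093906,  0.02158356,
        1.34990059, -0.08852538]), 'joint_velocities': array([ 0.00082448,  0.00103419,  0.00194887,  0.00065412, -0.00040904,
       -0.00020953, -0.00082414]), 'tau': array([-7.93473737e-04, -6.25442076e+01,  4.85861942e-02, -3.91599941e+01,
        1.62525015e-02,  9.96464136e-03,  4.07384300e-05]), 'position': array([ 0.17010054, -0.60101656,  0.23051763]), 'ee_rot': array([-0.56369393,  0.42693215, -0.42611121,  0.56427593]), 'ft_force': array([ 0.38911733, -0.64202182,  1.01117206]), 'torque': array([ 0.00272686,  0.0424069 , -0.01454634]), 'grip_width': 1.001033808765955} 0.0187
[[ 0.272 -0.     0.962]
 [-0.962  0.001  0.272]
 [-0.001 -1.    -0.   ]]
top [ 0.329 -0.013  1.318] [ 0.164  0.002 -0.986] 0.05639358117563843 488.6752044175367
side [0.461 0.92  0.739] [ 0.08  -0.809 -0.582] -0.07878412000222731 452.72620001366613
```

View images.

View pics/top0.png

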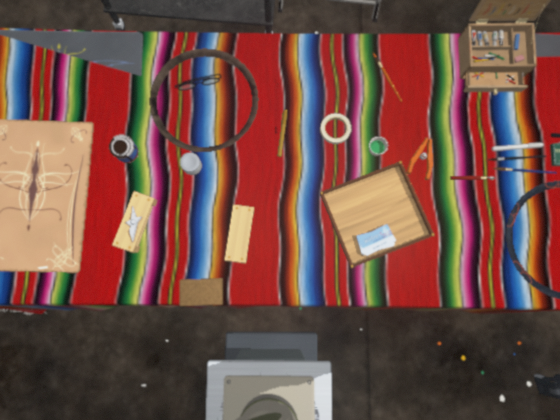

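View pics/side0.png

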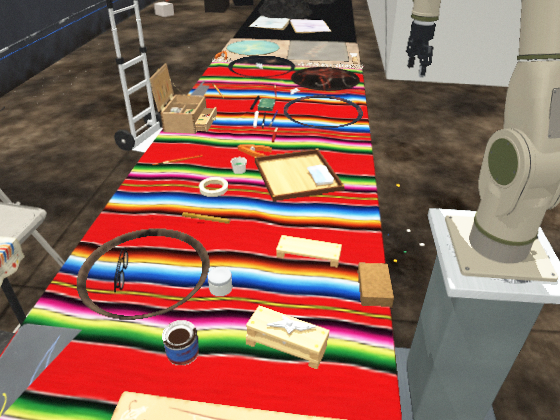

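```bash
cat > meas.py <<'E'
from h import *
im=cv2.imread("pics/top0.png");dep=np.load("pics/top0.npy");W=cloud("top",dep)
hsv=cv2.cvtColor(im,cv2.COLOR_BGR2HSV)
def region(box,lo,hi,z,extra=None,name=""):
    u0,v0,u1,v1=box
    m=np.zeros(dep.shape,np.uint8)
    with np.errstate(invalid='ignore'): m[v0:v1,u0:u1]=((W[...,2]>lo)&(W[...,2]<hi))[v0:v1,u0:u1]
    if extra is not None: m&=extra
    cs,_=cv2.findContours(m,cv2.RETR_EXTERNAL,cv2.CHAIN_APPROX_NONE)
    c=max(cs,key=cv2.contourArea)
    P=np.array([onz("top",u,v,z)[:2] for u,v in c[:,0,:]],np.float32)
    r=cv2.minAreaRect(P);(cx,cy),(w,h),a=r
    if w<h: w,h,a=h,w,a+90
    print(name,"c",np.round((cx,cy),4),"size",round(w,3),round(h,3),"long axis deg",round((a+90)%180-90,1),"medz",np.nanmedian(W[m>0][:,2]).round(4))
    return m
for nm,(u,v) in dict(stack=(120,240),pile=(240,233),tray=(350,205),cards=(376,240),table=(200,240),jar=(190,162),can=(122,148),emb=(134,222)).items(): print(nm,W[v,u].round(4))
region((105,185,165,260),.043,.08,.056,name="stack")
region((215,195,265,270),.015,.05,.028,name="pile")
region((310,155,440,275),.011,.05,.02,name="tray")
region((350,222,400,258),.011,.05,.017,extra=(hsv[...,0]>85).astype(np.uint8),name="cards")
sat=((hsv[...,1]<90)|(hsv[...,0]>40)).astype(np.uint8)
m=region((118,200,148,245),.05,.09,.065,extra=sat,name="emblem")
region((170,145,210,185),.03,.08,.044,name="jar")
region((100,130,140,165),.03,.08,.061,name="can")
region((170,270,230,312),.015,.05,.03,name="block")
cv2.imwrite("pics/crop0.png",np.hstack([cv2.resize(im[180:265,90:180],None,fx=4,fy=4),cv2.resize(cv2.merge([m*255]*3)[180:265,90:180],None,fx=4,fy=4)]))
E
python3 meas.py
```

```text
stack [0.4563 0.388  0.0575]
pile [0.4807 0.0826 0.0241]
tray [ 0.5622 -0.2139  0.006 ]
cards [ 0.4662 -0.2798  0.0164]
table [ 0.4638  0.1921 -0.001 ]
jar [0.6687 0.2189 0.0441]
can [0.7016 0.3977 0.0564]
emb [0.5015 0.3511 0.0711]
stack c [0.506  0.3563] size 0.149 0.061 long axis deg -18.4 medz 0.0562
pile c [0.4806 0.0848] size 0.15 0.056 long axis deg -7.6 medz 0.0274
tray c [ 0.5482 -0.3045] size 0.293 0.219 long axis deg -68.2 medz 0.017
cards c [ 0.4673 -0.2775] size 0.095 0.057 long axis deg -69.8 medz 0.0158
emblem c [0.5036 0.3577] size 0.126 0.054 long axis deg -18.3 medz 0.0571
jar c [0.6674 0.2202] size 0.053 0.051 long axis deg 1.9 medz 0.0431
can c [0.7019 0.3949] size 0.073 0.063 long axis deg 48.1 medz 0.0572
block c [0.3265 0.1797] size 0.109 0.07 long axis deg -87.6 medz 0.0292
```

View pics/crop0.png

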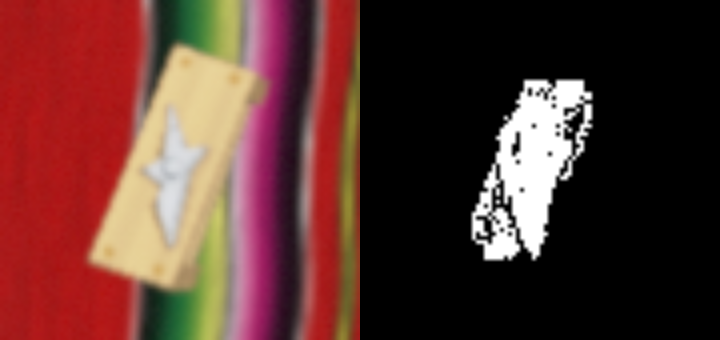

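```bash
cat > m2.py <<'E'
from h import *
def emb(name,box,ztop,fn,thr=45):
    im=cv2.imread(f"pics/{fn}.png");u0,v0,u1,v1=box;k=8
    c=cv2.resize(im[v0:v1,u0:u1],None,fx=k,fy=k,interpolation=cv2.INTER_CUBIC)
    s=cv2.cvtColor(c,cv2.COLOR_BGR2HSV)[...,1]
    m=(s<thr).astype(np.uint8)
    n,l,st,ce=cv2.connectedComponentsWithStats(m);i=1+np.argmax(st[1:,4]);m=(l==i).astype(np.uint8)
    ct=max(cv2.findContours(m,0,2)[0],key=cv2.contourArea)[:,0,:]
    P=np.array([onz(name,u0+(x+.5)/k-.5,v0+(y+.5)/k-.5,ztop)[:2] for x,y in ct],np.float32)
    r=cv2.minAreaRect(P)
    M=cv2.moments(P.reshape(-1,1,2));cx,cy=M['m10']/M['m00'],M['m01']/M['m00']
    th=np.degrees(.5*np.arctan2(2*M['mu11'],M['mu20']-M['mu02']))
    D=np.linalg.norm(P[:,None]-P[None],axis=-1);i,j=np.unravel_index(D.argmax(),D.shape)
    print(name,"rect",np.round(r[0],4),np.round(r[1],3),round(r[2],1),"centroid",round(cx,4),round(cy,4),"pca",round(th,1),"tips",P[i].round(4),P[j].round(4),D.max().round(4),"tipmid",((P[i]+P[j])/2).round(4))
    cv2.drawContours(c,[ct.reshape(-1,1,2)],-1,(0,0,255),1);return c
if __name__=="__main__":
    a=emb("top",(113,195,158,253),.067,"top0");b=emb("side",(255,308,325,340),.067,"side0")
    h=max(a.shape[0],b.shape[0]);f=lambda x:cv2.copyMakeBorder(x,0,h-x.shape[0],0,0,0)
    o=np.hstack([f(a),f(b)]);cv2.imwrite("pics/crop1.png",cv2.resize(o,None,fx=.85,fy=.85));print(o.shape)
E
python3 m2.py
```

```text
top rect [0.4983 0.3572] [0.034 0.085] 74.5 centroid 0.4982 0.3548 pca -1.1 tips [0.5426 0.3598] [0.4535 0.3538] 0.0893 tipmid [0.4981 0.3568]
side rect [0.5038 0.3613] [0.065 0.142] 82.3 centroid 0.5107 0.3596 pca -14.1 tips [0.572  0.3341] [0.435  0.3836] 0.1456 tipmid [0.5035 0.3589]
(464, 920, 3)
```

View pics/crop1.png

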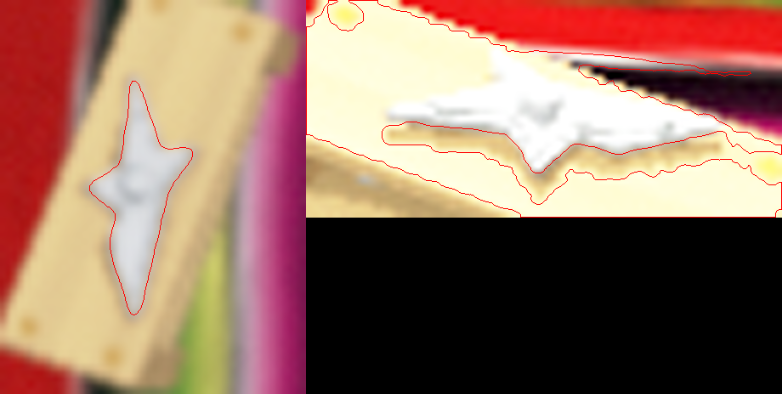

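```bash
python3 - <<'E'
from h import *
for n,f,pts in(("top",lambda x,y:(113-.44+x/6.8,195-.44+y/6.8),[(134,82),(135,314),(90,187),(192,153)]),("side",lambda x,y:(255-.44+(x-306)/6.8,308-.44+y/6.8),[(388,112),(725,130),(505,50),(540,172)])):
    for z in(.058,.065):
        P=np.array([onz(n,*f(*p),z)[:2] for p in pts]);d1=P[1]-P[0];d2=P[3]-P[2]
        print(n,z,P.round(3).tolist(),"tips",np.linalg.norm(d1).round(3),np.degrees(np.arctan2(d1[1],d1[0])).round(1),(P[0]/2+P[1]/2).round(4),"nubs",np.linalg.norm(d2).round(3),np.degrees(np.arctan2(d2[1],d2[0])).round(1),(P[2]/2+P[3]/2).round(4))
E
```

```text
top 0.058 [[0.544, 0.362], [0.455, 0.356], [0.503, 0.376], [0.516, 0.338]] tips 0.089 -176.5 [0.4991 0.3589] nubs 0.04 -70.5 [0.5097 0.357 ]
top 0.065 [[0.542, 0.36], [0.454, 0.354], [0.502, 0.374], [0.515, 0.336]] tips 0.089 -176.5 [0.4982 0.3568] nubs 0.04 -70.5 [0.5087 0.355 ]
side 0.058 [[0.546, 0.355], [0.451, 0.351], [0.515, 0.329], [0.501, 0.371]] tips 0.095 -177.4 [0.4985 0.3527] nubs 0.045 108.4 [0.5084 0.3498]
side 0.065 [[0.545, 0.361], [0.451, 0.356], [0.515, 0.335], [0.501, 0.377]] tips 0.094 -177.4 [0.4981 0.3586] nubs 0.044 108.4 [0.5079 0.3556]
```

```bash
python3 - <<'E'
from h import *
P=np.array([onz("top",u,v,.02) for u,v in[(322,192),(401,164),(434,236),(352,266)]])[:,:2]
print(P.round(3),P.mean(0).round(4))
for i in range(4):
    d=P[(i+1)%4]-P[i];print(np.linalg.norm(d).round(3),np.degrees(np.arctan2(d[1],d[0])).round(1))
E
python3 -m pendant '{"offset":[[-0.3,0,0.5],[-0.6,0,1],[-0.6,0,1],[-0.6,0,1],[-0.6,0,1],[-0.6,0,1]],"turn":[[0,0,0],[0,0,0],[0,0,0],[0,0,0],[0,0,0],[0,0,0]]}' 65 40
python3 -m pendant '{"offset":[[-0.4,0,0.5],[-0.85,0,1],[-0.85,0,1],[-0.85,0,1],[-0.85,0,1],[-0.85,0,1]],"turn":[[0,0,0],[0,0,0],[0,0,0],[0,0,0],[0,0,0],[0,0,0]]}'
python3 -m pendant '{"offset":[[-0.4,0,0.3],[-0.95,0,0.6],[-0.95,0,0.6],[-0.95,0,0.6],[-0.95,0,0.6],[-0.95,0,0.6]],"turn":[[0,0,0],[0,0,0],[0,0,0],[0,0,0],[0,0,0],[0,0,0]]}'
python3 -c "from h import *;print(go([.505,.356,.15]),manip.get_obs()['joint_pos'])"
```

```text
[[ 0.595 -0.137]
 [ 0.674 -0.352]
 [ 0.478 -0.432]
 [ 0.396 -0.214]] [ 0.5359 -0.2838]
0.229 -69.7
0.212 -157.7
0.233 110.5
0.213 21.3
clock: 0.85
position: [0.3292, -0.4316, 0.2305]
ee_rot: [-0.564, 0.427, -0.426, 0.564]
ft_force: [-0.0, 0.6, -0.1]
grip_width: 0.651
clock: 1.6
position: [0.4751, -0.2147, 0.2304]
ee_rot: [0.564, -0.428, 0.426, -0.564]
ft_force: [-0.5, -0.4, -0.1]
grip_width: 0.647
clock: 2.35
position: [0.539, -0.0024, 0.2302]
ee_rot: [0.563, -0.429, 0.427, -0.562]
ft_force: [1.1, -1.3, -0.3]
grip_width: 0.647
[-1.7717665   0.40148307  0.31663475] [ 0.44646661  0.19383749 -0.59243985  1.66372195  0.1107881   1.32020263
 -1.46504849]
```

```bash
python3 -m pendant '{"offset":[[-0.3,0,0.05],[-0.6,0,0.1],[-0.9,0,0.2],[-0.9,0,0.2],[-0.9,0,0.2],[-0.9,0,0.2]],"turn":[[0,0,0],[0,0,0],[0,0,0],[0,0,0],[0,0,0],[0,0,0]]}'
python3 -m pendant '{"offset":[[-0.3,0,0.05],[-0.6,0.1,0.1],[-0.87,0.2,0.12],[-0.87,0.4,0.12],[-0.87,0.4,0.12],[-0.87,0.4,0.12],[-0.87,0.4,0.12]],"turn":[[0,0,0],[0,0,0],[0,0,0],[0,0,0],[0,0,0],[0,0,0],[0,0,0]]}'
python3 -c "
from h import *
print(go([.505,.356,.057]),manip.get_obs()['joint_pos'],Ro.from_quat(manip.get_obs()['ee_rot']).as_matrix().round(3))"
```

```text
clock: 3.1
position: [0.5301, 0.179, 0.2301]
ee_rot: [0.563, -0.43, 0.429, -0.561]
ft_force: [0.9, -0.1, -0.7]
grip_width: 0.655
clock: 3.98
position: [0.5086, 0.3525, 0.1519]
ee_rot: [-0.562, 0.43, -0.43, 0.562]
ft_force: [0.2, 0.5, -0.9]
grip_width: 0.651
[-0.02145286  0.47435715 -0.01263293] [-0.11828143  0.47320637 -0.73753108  1.54802781  0.32901094  1.24813868
 -2.21220037] [[ 0.262  0.     0.965]
 [-0.965  0.     0.262]
 [-0.    -1.     0.   ]]
```

```bash
python3 -m pendant '{"offset":[[-0.02,0.15,-0.01],[-0.02,0.3,-0.01],[-0.02,0.4,-0.01],[-0.02,0.45,-0.01],[-0.02,0.475,-0.01],[-0.02,0.475,-0.01]],"turn":[[0,0,0],[0,0,0],[0,0,0],[0,0,0],[0,0,0],[0,0,0]]}'
python3 - <<'E'
from h import *
a,_=shot("top","top1");b,_=shot("side","side1")
c=np.hstack([cv2.resize(a[190:260,95:175],(400,350),interpolation=2),cv2.resize(b[280:350,240:320],(400,350),interpolation=2)]);cv2.imwrite("pics/c2.png",c[...,::-1])
E
```

```text
clock: 4.72
position: [0.5059, 0.356, 0.0574]
ee_rot: [-0.561, 0.43, -0.43, 0.562]
ft_force: [0.3, 0.5, -0.1]
grip_width: 0.65
```

View pics/c2.png

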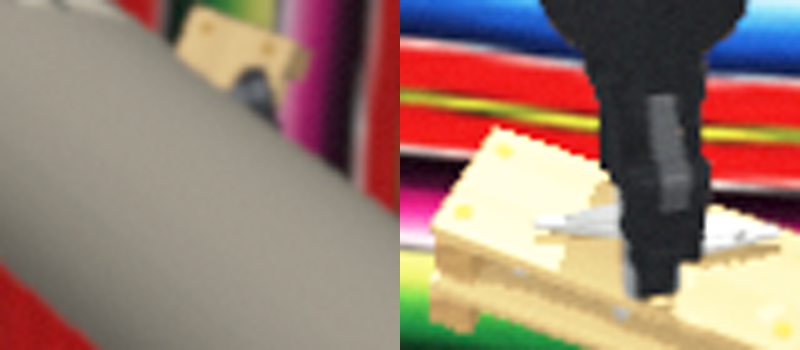

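The side crop shows the open fingers straddling the emblem's middle, with the near fingertip just above the board at crop (650,295). The top view is blocked by the arm. I'm closing now.

```bash
python3 -m pendant '{"offset":[[0,0,0],[0,0,0],[0,0,0],[0,0,0],[0,0,0],[0,0,0]],"turn":[[0,0,0],[0,0,0],[0,0,0],[0,0,0],[0,0,0],[0,0,0]]}' 0 30
```

```text
clock: 5.58
position: [0.5063, 0.3566, 0.0588]
ee_rot: [-0.561, 0.429, -0.43, 0.562]
ft_force: [-2.3, -1.1, 6.8]
grip_width: 0.443
```

```bash
python3 -m pendant '{"offset":[[0,-0.02,0],[0,-0.05,0],[0,-0.1,0],[0,-0.2,0],[0,-0.3,0],[0,-0.4,0],[0,-0.4,0],[0,-0.4,0]],"turn":[[0,0,0],[0,0,0],[0,0,0],[0,0,0],[0,0,0],[0,0,0],[0,0,0],[0,0,0]]}'
python3 - <<'E'
from h import *
b,_=shot("side","side2")
c=cv2.resize(b[230:350,220:340],(600,600),interpolation=2);cv2.imwrite("pics/c3.png",c[...,::-1])
print(go([.5484,-.22,.14]))
E
```

```text
clock: 6.58
position: [0.506, 0.3562, 0.1383]
ee_rot: [-0.561, 0.429, -0.43, 0.562]
ft_force: [-0.6, 0.7, -0.8]
grip_width: 0.436
[ 2.83582059 -0.0114637  -0.54777969]
```

View pics/c3.png

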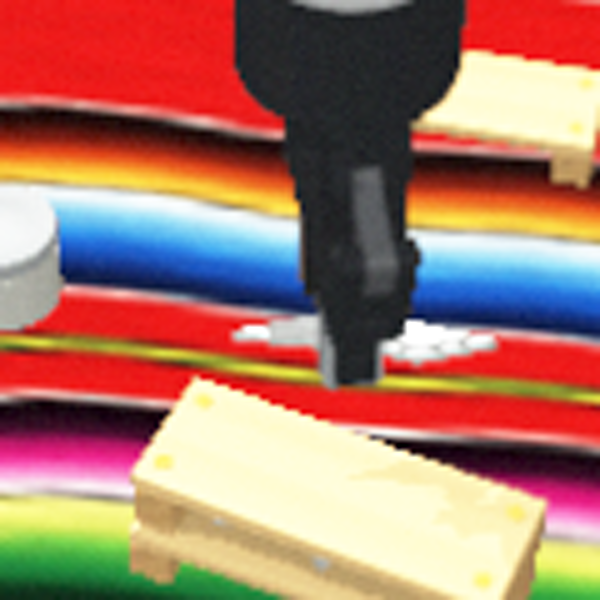

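The emblem hangs level in the fingers, with its tips at crop (240,333) and (490,345), and the spacer board is undisturbed. Next I carry it to the tray.

```bash
T='"turn":[[0,0,0],[0,0,0],[0,0,0],[0,0,0],[0,0,0],[0,0,0]]}'
python3 -m pendant '{"offset":[[0.1,0,-0.02],[0.3,0,-0.06],[0.55,0,-0.1],[0.8,0,-0.15],[0.95,0,-0.18],[0.95,0,-0.18]],"turn":[[0,0,0],[0,0,0],[0,0,0],[0,0,0],[0,0,0],[0,0,0]]}'
python3 -m pendant '{"offset":[[0.1,0,-0.02],[0.3,0,-0.06],[0.55,0,-0.1],[0.8,0,-0.15],[0.95,0,-0.18],[0.95,0,-0.18]],"turn":[[0,0,0],[0,0,0],[0,0,0],[0,0,0],[0,0,0],[0,0,0]]}'
python3 -m pendant '{"offset":[[0.1,0,-0.02],[0.3,0,-0.06],[0.55,0,-0.1],[0.8,0,-0.15],[0.93,0,-0.18],[0.93,0,-0.18],[0.93,0,-0.18]],"turn":[[0,0,0],[0,0,0],[0,0,0],[0,0,0],[0,0,0],[0,0,0],[0,0,0]]}'
python3 -c "from h import *;print(go([.5484,-.22,.0095]))"
```

```text
clock: 7.38
position: [0.521, 0.1599, 0.137]
ee_rot: [0.561, -0.431, 0.431, -0.56]
ft_force: [-0.2, 0.9, -0.4]
grip_width: 0.44
clock: 8.12
position: [0.5349, -0.0347, 0.1365]
ee_rot: [0.561, -0.432, 0.432, -0.559]
ft_force: [0.6, 0.2, -1.1]
grip_width: 0.438
clock: 9.0
position: [0.5479, -0.2211, 0.1364]
ee_rot: [0.561, -0.432, 0.431, -0.56]
ft_force: [0.6, 1.2, -0.3]
grip_width: 0.438
[-0.00440489  0.63456867  0.00477997]
```

```bash
python3 -m pendant '{"offset":[[0,0.15,0],[0,0.3,0],[0,0.45,0],[0,0.55,0],[0,0.59,0],[0,0.61,0],[0,0.625,0],[0,0.635,0],[0,0.635,0],[0,0.635,0]],"turn":[[0,0,0],[0,0,0],[0,0,0],[0,0,0],[0,0,0],[0,0,0],[0,0,0],[0,0,0],[0,0,0],[0,0,0]]}'
```

```text
clock: 10.25
position: [0.5479, -0.2212, 0.0097]
ee_rot: [0.561, -0.431, 0.431, -0.56]
ft_force: [0.4, 0.3, -0.4]
grip_width: 0.439
```

```bash
python3 -m pendant '{"offset":[[0,0.005,0],[0,0.01,0],[0,0.01,0]],"turn":[[0,0,0],[0,0,0],[0,0,0]]}'
```

```text
clock: 10.62
position: [0.548, -0.2212, 0.0079]
ee_rot: [0.561, -0.431, 0.431, -0.56]
ft_force: [-0.7, 0.2, 2.8]
grip_width: 0.439
```

```bash
python3 -m pendant '{"offset":[[0,0,0],[0,0,0],[0,0,0],[0,0,0],[0,-0.1,0],[0,-0.3,0],[0,-0.6,0],[0,-0.9,0],[0,-0.9,0]],"turn":[[0,0,0],[0,0,0],[0,0,0],[0,0,0],[0,0,0],[0,0,0],[0,0,0],[0,0,0],[0,0,0]]}' 68
python3 - <<'E'
from h import *
b,_=shot("side","side3");a,d=shot("top","top3")
c=np.hstack([cv2.resize(b[135:215,240:360],(600,400),interpolation=2)]);cv2.imwrite("pics/c4.png",c[...,::-1])
o=manip.get_obs();print(o['position'],o['joint_pos'].round(2),go([.506,.356,.18]))
E
```

```text
clock: 11.75
position: [0.5509, -0.2217, 0.1948]
ee_rot: [-0.56, 0.428, -0.434, 0.561]
ft_force: [0.9, -0.1, -0.2]
grip_width: 0.684
[ 0.54839335 -0.22129005  0.18945629] [ 0.73  0.33 -0.52  1.59  0.17  1.27 -1.13] [-2.84427833  0.04312101  0.53570678]
```

View pics/c4.png

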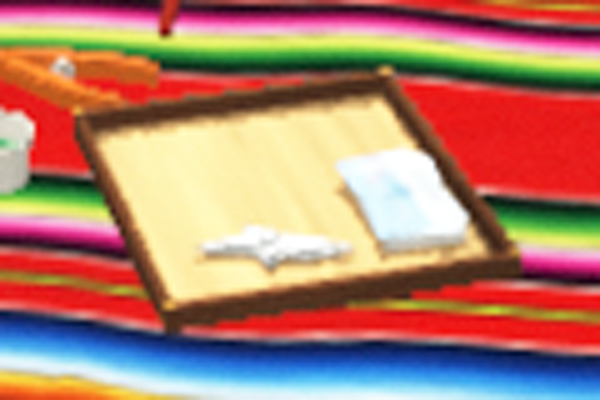

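Upper emblem lies flat in the tray at crop (275,245), clear of the cards (400,200) and the walls. Now I re-measure the bare spacer board and the pile board.

```bash
cat > m3.py <<'E'
from h import *
import sys
fn=sys.argv[1]
im=cv2.imread(f"pics/{fn}.png");out=[]
for nm,(u0,v0,u1,v1),z in(("stack",(105,185,165,260),.056),("pile",(218,196,262,270),.028)):
    k=6;c=cv2.resize(im[v0:v1,u0:u1],None,fx=k,fy=k,interpolation=2);h=cv2.cvtColor(c,cv2.COLOR_BGR2HSV)
    ref=np.median(h[h.shape[0]//2-20:h.shape[0]//2+20,c.shape[1]//2-20:c.shape[1]//2+20].reshape(-1,3),axis=0)
    m=((abs(h[...,0].astype(int)-ref[0])<7)&(h[...,2]>ref[2]-28)&(abs(h[...,1].astype(int)-ref[1])<60)).astype(np.uint8)
    m=cv2.morphologyEx(m,cv2.MORPH_OPEN,np.ones((9,9)));m=cv2.morphologyEx(m,cv2.MORPH_CLOSE,np.ones((15,15)))
    ct=max(cv2.findContours(m,0,1)[0],key=cv2.contourArea)[:,0,:]
    P=np.array([onz("top",u0+(x+.5)/k-.5,v0+(y+.5)/k-.5,z)[:2] for x,y in ct],np.float32)
    r=cv2.minAreaRect(P);w,hh=r[1];a=r[2]
    if w<hh:w,hh,a=hh,w,a+90
    print(nm,ref,np.round(r[0],4),round(w,4),round(hh,4),round((a+90)%180-90,1))
    cv2.drawContours(c,[ct.reshape(-1,1,2)],-1,(0,0,255),1);out.append(cv2.resize(c,(360,440)))
cv2.imwrite(f"pics/b_{fn}.png",np.hstack(out))
E
python3 m3.py top3
```

```text
stack [ 20.  93. 220.] [0.5059 0.3578] 0.1492 0.0578 -18.2
pile [ 19.  93. 220.] [0.4598 0.0873] 0.1079 0.0554 -7.5
```

View pics/b_top3.png

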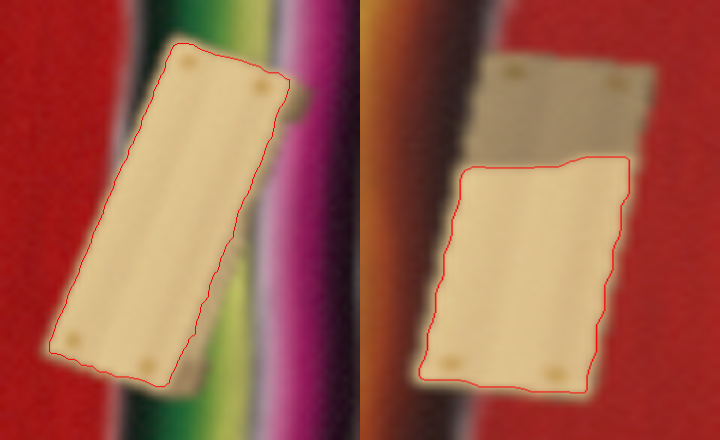

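```bash
python3 m3.py top0
python3 -m pendant '{"offset":[[-0.2,0,0.04],[-0.4,0,0.08],[-0.6,0,0.12],[-0.8,0,0.16],[-0.95,0,0.18],[-0.95,0,0.18]],"turn":[[0,-0.2,0],[0,-0.4,0],[0,-0.6,0],[0,-0.8,0],[0,-1,0],[0,-1,0]]}' 100
python3 -m pendant '{"offset":[[-0.1,0,0.16],[-0.2,0,0.33],[-0.3,0,0.5],[-0.4,0,0.66],[-0.48,0,0.82],[-0.48,0,0.82]],"turn":[[0,-0.2,0],[0,-0.4,0],[0,-0.6,0],[0,-0.8,0],[0,-1,0],[0,-1,0]]}'
python3 -m pendant '{"offset":[[0.02,0,0.2],[0.04,0,0.4],[0.06,0,0.6],[0.08,0,0.8],[0.1,0,0.97],[0.1,0,0.97]],"turn":[[0,-0.2,0],[0,-0.4,0],[0,-0.6,0],[0,-0.8,0],[0,-1,0],[0,-1,0]]}'
python3 - <<'E'
from h import *
o=manip.get_obs();R=Ro.from_quat(o['ee_rot']).as_matrix();a=np.degrees(np.arctan2(R[1,0],R[0,0]));print(a,"turn units",-(71.8-a)/45,go([.506,.358,.12]),o['joint_pos'].round(2),o['clock'],R.round(3))
E
```

```text
stack [105.   7. 211.] [0.4968 0.3599] 0.0361 0.0203 -13.9
pile [ 21.  88. 230.] [0.4802 0.0848] 0.1489 0.0554 -7.5
clock: 12.6
position: [0.5335, -0.0256, 0.1885]
ee_rot: [0.684, -0.182, 0.182, -0.683]
ft_force: [0.4, -0.1, 0.5]
grip_width: 0.998
clock: 13.35
position: [0.531, 0.1665, 0.1877]
ee_rot: [-0.7, -0.094, 0.095, 0.701]
ft_force: [0.2, -0.5, -0.0]
grip_width: 1.0
clock: 14.1
position: [0.4978, 0.3599, 0.1869]
ee_rot: [-0.61, -0.355, 0.357, 0.612]
ft_force: [1.1, -0.2, -0.8]
grip_width: 1.001
60.499306541048576 turn units -0.2511265213100316 [ 0.01230362  0.33442585 -0.04158047] [ 0.07  0.56 -1.07  1.51  0.49  1.37  0.03] 14.1 [[ 0.492 -0.004 -0.87 ]
 [ 0.87   0.001  0.492]
 [-0.001 -1.     0.004]]
```

```bash
python3 -m pendant '{"offset":[[0.01,0.1,-0.04],[0.01,0.25,-0.04],[0.01,0.4,-0.04],[0.01,0.4,-0.04],[0.01,0.5,-0.04],[0.01,0.6,-0.04],[0.01,0.6,-0.04]],"turn":[[0,-0.12,0],[0,-0.25,0],[0,-0.25,0],[0,-0.25,0],[0,-0.25,0],[0,-0.25,0],[0,-0.25,0]]}'
python3 - <<'E'
from h import *
o=manip.get_obs();R=Ro.from_quat(o['ee_rot']).as_matrix();a=np.degrees(np.arctan2(R[1,0],R[0,0]));print(a,go([.506,.358,.04]),o['joint_pos'].round(2))
b,_=shot("side","side4")
c=cv2.resize(b[250:370,220:360],(700,600),interpolation=2);cv2.imwrite("pics/c5.png",c[...,::-1])
E
```

```text
clock: 14.98
position: [0.5046, 0.3569, 0.0651]
ee_rot: [-0.572, -0.412, 0.416, 0.574]
ft_force: [-0.2, -0.3, 0.1]
grip_width: 0.998
71.72775885966013 [ 0.00782802  0.12557292 -0.00544019] [ 0.05  0.7  -1.02  1.61  0.62  1.2   0.15]
```

View pics/c5.png

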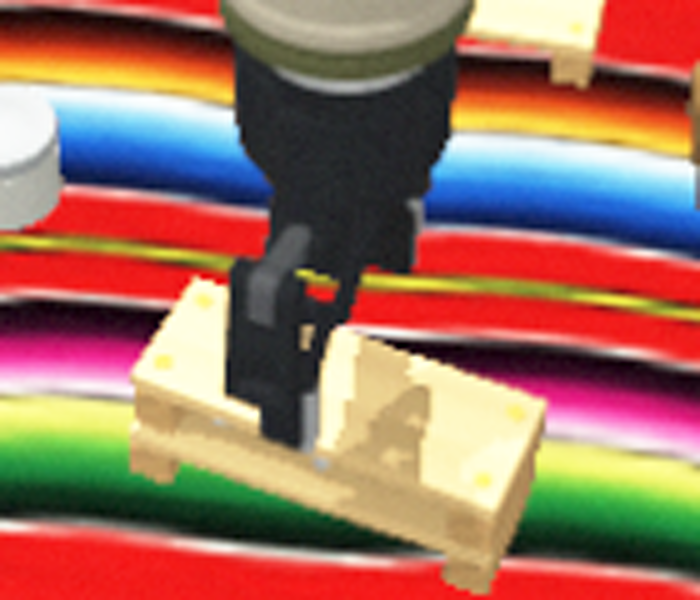

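The side crop shows the jaws over the middle of the spacer board. Grey bits of the lower emblem show in the gap at (220,422) and (320,463). Descending.

```bash
python3 -m pendant '{"offset":[[0.005,0.05,-0.005],[0.005,0.1,-0.005],[0.005,0.145,-0.005],[0.005,0.145,-0.005]],"turn":[[0,0,0],[0,0,0],[0,0,0],[0,0,0]]}'
python3 -m pendant '{"offset":[[0,0,0],[0,0,0],[0,0,0],[0,0,0],[0,0,0],[0,0,0]],"turn":[[0,0,0],[0,0,0],[0,0,0],[0,0,0],[0,0,0],[0,0,0]]}' 0 40
```

```text
clock: 15.52
position: [0.5056, 0.3579, 0.0363]
ee_rot: [-0.572, -0.412, 0.416, 0.574]
ft_force: [0.1, 0.2, 0.5]
grip_width: 0.998
clock: 16.27
position: [0.5059, 0.3581, 0.0369]
ee_rot: [-0.572, -0.413, 0.416, 0.574]
ft_force: [0.2, 0.9, 5.2]
grip_width: 0.644
```

```bash
python3 -m pendant '{"offset":[[0,-0.02,0],[0,-0.06,0],[0,-0.12,0],[0,-0.2,0],[0,-0.3,0],[0,-0.4,0],[0,-0.5,0],[0,-0.5,0],[0,-0.5,0]],"turn":[[0,0,0],[0,0,0],[0,0,0],[0,0,0],[0,0,0],[0,0,0],[0,0,0],[0,0,0],[0,0,0]]}'
python3 - <<'E'
from h import *
b,_=shot("side","side5")
c=cv2.resize(b[230:370,220:360],(600,600),interpolation=2);cv2.imwrite("pics/c6.png",c[...,::-1])
o=manip.get_obs();R=Ro.from_quat(o['ee_rot']).as_matrix();a=np.degrees(np.arctan2(R[1,0],R[0,0]));print(a,"turn",-(82.5-a)/45,go([.48,.0848,.12]),R.round(3))
E
```

```text
clock: 17.4
position: [0.5063, 0.3578, 0.1364]
ee_rot: [-0.572, -0.412, 0.416, 0.574]
ft_force: [-0.0, -0.3, -0.9]
grip_width: 0.64
71.74580655152246 turn -0.23898207663283416 [-1.33671564  0.08229305 -0.3035308 ] [[ 0.313 -0.007 -0.95 ]
 [ 0.95  -0.001  0.313]
 [-0.003 -1.     0.006]]
```

View pics/c6.png

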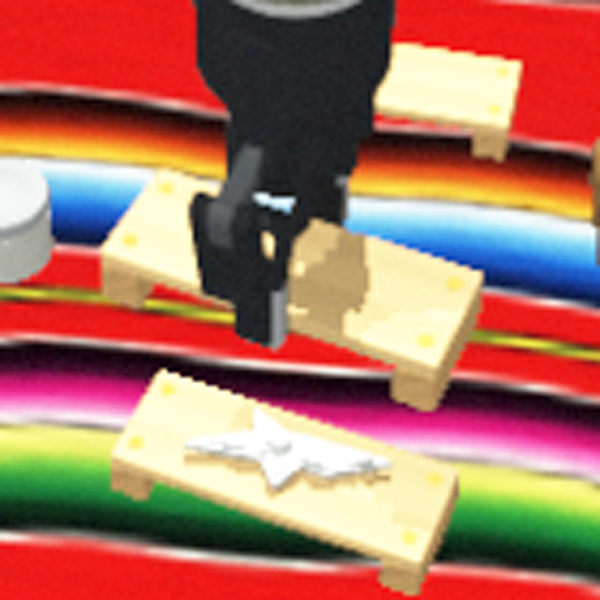

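The spacer is lifted level in the gripper. The lower emblem is undisturbed on the bottom board, centred at crop (290,455). Moving to the pile.

```bash
python3 -m pendant '{"offset":[[-0.1,0,-0.02],[-0.25,0,-0.05],[-0.45,0,-0.1],[-0.6,0,-0.13],[-0.7,0,-0.15],[-0.7,0,-0.15]],"turn":[[0,-0.05,0],[0,-0.1,0],[0,-0.15,0],[0,-0.2,0],[0,-0.24,0],[0,-0.24,0]]}'
python3 - <<'E'
from h import *
o=manip.get_obs();R=Ro.from_quat(o['ee_rot']).as_matrix();a=np.degrees(np.arctan2(R[1,0],R[0,0]));print(a,go([.48,.0848,.1]))
E
```

```text
clock: 18.2
position: [0.4909, 0.2134, 0.1355]
ee_rot: [-0.531, -0.463, 0.468, 0.533]
ft_force: [-0.4, -0.4, -0.5]
grip_width: 0.647
82.39121194348137 [-0.64421533  0.17912734 -0.03248227]
```

```bash
python3 -m pendant '{"offset":[[-0.1,0,0],[-0.25,0,-0.01],[-0.45,0,-0.02],[-0.58,0,-0.03],[-0.64,0,-0.03],[-0.645,0.05,-0.03],[-0.645,0.1,-0.03],[-0.645,0.15,-0.03],[-0.645,0.18,-0.03],[-0.645,0.18,-0.03]],"turn":[[0,0,0],[0,0,0],[0,0,0],[0,0,0],[0,0,0],[0,0,0],[0,0,0],[0,0,0],[0,0,0],[0,0,0]]}'
python3 - <<'E'
from h import *
o=manip.get_obs();R=Ro.from_quat(o['ee_rot']).as_matrix();a=np.degrees(np.arctan2(R[1,0],R[0,0]));print(a,go([.48,.0848,.039]),R.round(3))
E
```

```text
clock: 19.45
position: [0.4792, 0.0851, 0.0994]
ee_rot: [-0.53, -0.463, 0.469, 0.533]
ft_force: [-0.2, 0.5, -0.5]
grip_width: 0.646
82.44033289802917 [-1.05447952e-04  3.01812086e-01 -6.79764500e-03] [[ 0.132 -0.009 -0.991]
 [ 0.991 -0.002  0.132]
 [-0.003 -1.     0.008]]
```

```bash
python3 -m pendant '{"offset":[[0,0.08,-0.005],[0,0.16,-0.005],[0,0.22,-0.005],[0,0.26,-0.005],[0,0.28,-0.005],[0,0.29,-0.005],[0,0.3,-0.005],[0,0.306,-0.005],[0,0.31,-0.005],[0,0.31,-0.005]],"turn":[[0,0,0],[0,0,0],[0,0,0],[0,0,0],[0,0,0],[0,0,0],[0,0,0],[0,0,0],[0,0,0],[0,0,0]]}'
```

```text
clock: 20.7
position: [0.4797, 0.0848, 0.0374]
ee_rot: [-0.53, -0.463, 0.469, 0.533]
ft_force: [0.6, 0.0, -0.1]
grip_width: 0.641
```

```bash
python3 -m pendant '{"offset":[[0,0.004,0],[0,0.008,0],[0,0.008,0]],"turn":[[0,0,0],[0,0,0],[0,0,0]]}'
```

```text
clock: 21.08
position: [0.4798, 0.0849, 0.0367]
ee_rot: [-0.531, -0.463, 0.469, 0.533]
ft_force: [-6.7, -3.2, 16.3]
grip_width: 0.641
```

```bash
python3 -m pendant '{"offset":[[0,-0.002,0],[0,-0.002,0],[0,-0.002,0],[0,-0.002,0],[0,-0.05,0],[0,-0.2,0],[0,-0.45,0],[0,-0.7,0],[0,-0.7,0]],"turn":[[0,0,0],[0,0,0],[0,0,0],[0,0,0],[0,0,0],[0,0,0],[0,0,0],[0,0,0],[0,0,0]]}' 100
python3 - <<'E'
from h import *
import m2
b,_=shot("side","side6");a,_=shot("top","top6")
c=np.hstack([cv2.resize(b[210:345,230:350],(356,400),interpolation=2),cv2.resize(a[190:265,105:165],(320,400),interpolation=2)])
cv2.imwrite("pics/c7.png",c[...,::-1])
o=manip.get_obs();R=Ro.from_quat(o['ee_rot']).as_matrix();print(np.degrees(np.arctan2(R[1,0],R[0,0])),o['position'],o['joint_pos'].round(2))
m2.emb("top",(113,190,158,253),.039,"top6")
E
```

```text
clock: 22.2
position: [0.4828, 0.0861, 0.1804]
ee_rot: [0.532, 0.464, -0.467, -0.532]
ft_force: [0.2, 1.2, -0.2]
grip_width: 0.997
82.41007400768349 [0.48106679 0.08505648 0.17707169] [ 0.91  0.33 -1.34  1.83  0.34  1.26  0.91]
top rect [0.506  0.3602] [0.034 0.082] 70.9 centroid 0.5062 0.3578 pca -4.8 tips [0.4622 0.3594] [0.5491 0.3588] 0.0869 tipmid [0.5057 0.3591]
```

View pics/c7.png

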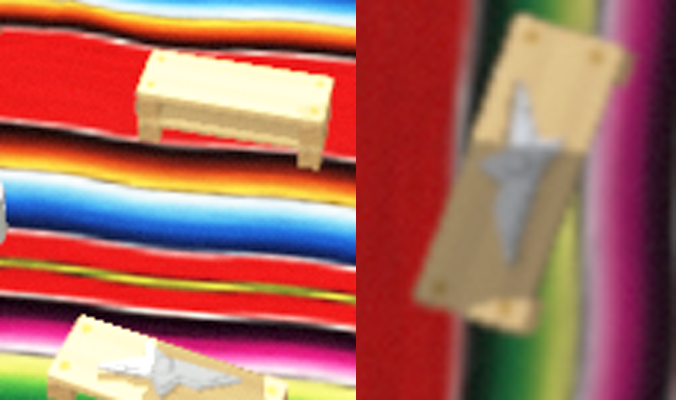

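The spacer stands squarely on the pile board (side crop (235,85)). The lower emblem lies on the bottom board, tips at top crop (520,85) to (513,262), in nearly the same attitude as the first one.

```bash
python3 -m pendant '{"offset":[[0.2,0,0],[0.45,0,0],[0.75,0,0],[0.75,0,0],[0.75,0,0],[0.75,0,0]],"turn":[[0,-0.1,0],[0,-0.2,0],[0,-0.3,0],[0,-0.41,0],[0,-0.41,0],[0,-0.41,0]]}' 65 30
python3 - <<'E'
from h import *
o=manip.get_obs();R=Ro.from_quat(o['ee_rot']).as_matrix();print(np.degrees(np.arctan2(R[1,0],R[0,0])),o['joint_pos'].round(2),go([.5137,.359,.1]),R.round(3))
E
```

```text
clock: 23.05
position: [0.501, 0.2324, 0.1757]
ee_rot: [-0.45, -0.541, 0.547, 0.453]
ft_force: [-0.4, -0.3, -0.2]
grip_width: 0.651
100.65124319524124 [ 0.47  0.52 -1.27  1.68  0.51  1.34  0.87] [ 0.61142337  0.37495936 -0.18292909] [[-0.185 -0.009 -0.983]
 [ 0.983 -0.004 -0.185]
 [-0.003 -1.     0.009]]
```

```bash
python3 -m pendant '{"offset":[[0.2,0,-0.06],[0.4,0.05,-0.12],[0.6,0.1,-0.18],[0.61,0.25,-0.183],[0.61,0.4,-0.183],[0.61,0.5,-0.183],[0.61,0.5,-0.183]],"turn":[[0,0,-0.005],[0,0,-0.01],[0,0,-0.012],[0,0,-0.012],[0,0,-0.012],[0,0,-0.012],[0,0,-0.012]]}'
python3 - <<'E'
from h import *
o=manip.get_obs();R=Ro.from_quat(o['ee_rot']).as_matrix();print(o['joint_pos'].round(2),go([.5137,.359,.030]),R.round(3))
b,_=shot("side","side7")
cv2.imwrite("pics/c8.png",cv2.resize(b[260:360,240:340],(500,500),interpolation=2)[...,::-1])
E
```

```text
clock: 23.92
position: [0.5136, 0.3571, 0.0739]
ee_rot: [-0.448, -0.542, 0.546, 0.456]
ft_force: [0.3, 0.3, 0.1]
grip_width: 0.649
[ 0.09  0.75 -1.09  1.58  0.68  1.25  0.64] [ 0.00810302  0.21931341 -0.004754  ] [[-0.183 -0.012 -0.983]
 [ 0.983  0.003 -0.183]
 [ 0.006 -1.     0.011]]
```

View pics/c8.png

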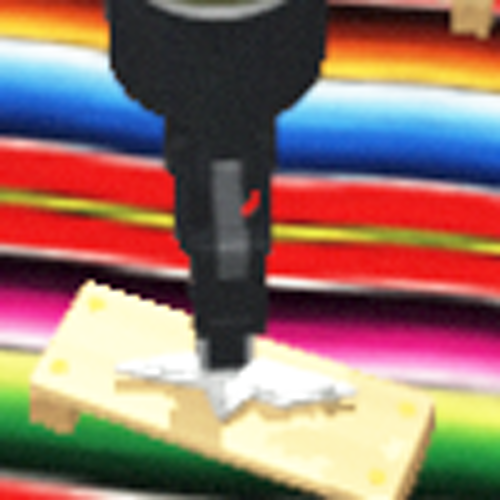

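```bash
python3 -m pendant '{"offset":[[0.008,0.05,-0.005],[0.008,0.1,-0.005],[0.008,0.15,-0.005],[0.008,0.19,-0.005],[0.008,0.218,-0.005],[0.008,0.218,-0.005]],"turn":[[-0.01,0,0.005],[-0.015,0,0.008],[-0.015,0,0.008],[-0.015,0,0.008],[-0.015,0,0.008],[-0.015,0,0.008]]}'
python3 -m pendant '{"offset":[[0,0,0],[0,0,0],[0,0,0],[0,0,0],[0,0,0],[0,0,0]],"turn":[[0,0,0],[0,0,0],[0,0,0],[0,0,0],[0,0,0],[0,0,0]]}' 0 30
```

```text
clock: 24.72
position: [0.514, 0.3598, 0.0312]
ee_rot: [0.452, 0.544, -0.543, -0.452]
ft_force: [0.0, -0.5, -0.3]
grip_width: 0.65
clock: 25.48
position: [0.5169, 0.3653, 0.0381]
ee_rot: [0.452, 0.549, -0.539, -0.451]
ft_force: [0.3, 4.4, 35.8]
grip_width: 0.274
```

The closing went wrong: width is only 23 mm and there's 36 N upward. I'm reopening and looking.

```bash
python3 -m pendant '{"offset":[[0,0,0],[0,0,0],[0,0,0],[0,-0.05,0],[0,-0.2,0],[0,-0.45,0],[0,-0.45,0]],"turn":[[0,0,0],[0,0,0],[0,0,0],[0,0,0],[0,0,0],[0,0,0],[0,0,0]]}' 65
python3 - <<'E'
from h import *
import m2
b,_=shot("side","side8");a,_=shot("top","top8")
c=np.hstack([cv2.resize(b[290:360,240:340],(500,350),interpolation=2),cv2.resize(a[190:260,105:165],(300,350),interpolation=2)])
cv2.imwrite("pics/c9.png",c[...,::-1])
E
```

```text
clock: 26.35
position: [0.5169, 0.366, 0.1323]
ee_rot: [0.453, 0.551, -0.537, -0.451]
ft_force: [0.0, 0.7, -1.3]
grip_width: 0.65
```

```bash
python3 -m pendant '{"offset":[[-0.25,0,0],[-0.5,0,0],[-0.75,-0.05,0],[-1,-0.1,0],[-1,-0.1,0],[-1,-0.1,0]],"turn":[[0,0,0],[0,0,0],[0,0,0],[0,0,0],[0,0,0],[0,0,0]]}'
cat > m4.py <<'E'
from h import *
import sys,m2
b,_=shot("side","side9");a,d=shot("top","top9")
im=cv2.imread("pics/top9.png");W=cloud("top",d)
u0,v0,u1,v1=108,188,162,258;k=8
hs=cv2.cvtColor(im[v0:v1,u0:u1],cv2.COLOR_BGR2HSV)
for r in range(0,v1-v0,2): print(v0+r,''.join('#' if s<50 else ('o' if 10<h<30 else '.') for h,s in hs[r,:,:2]))
c=m2.emb("top",(113,195,158,253),.039,"top9",50)
z=W[195:253:4,113:158:3,2];print((z*1000).round(0))
o=manip.get_obs();R=Ro.from_quat(o['ee_rot']).as_matrix();print(o['position'],o['joint_pos'].round(2),R.round(3))
E
python3 m4.py
```

```text
clock: 27.2
position: [0.5521, 0.1675, 0.1461]
ee_rot: [0.452, 0.549, -0.539, -0.451]
ft_force: [-0.6, 0.5, 0.2]
grip_width: 0.649
188 ....................##...................oo##.....####
190 ....................##..................ooo##.......##
192 ....................##..................oo###.........
194 ....................##....ooooooo.......oo##..........
196 ....................#....oooooooooooooooooo#..........
198 ....................##..ooooooooooooooooooooo.........
200 ....................#...ooooooooooooooooooooooo.......
202 ...................##..ooooooooooooooooooooooooo......
204 ...................#..ooooooooooooooooooooooooo.......
206 ..................##.ooo##oooooooooooooooooo..........
208 .................###oooo##ooooooooooooooooo...........
210 .................###oooo###oooooooooooooooo...........
212 .................##ooooo####oooooooooooooo............
214 ................##oooooo#####ooooooooooooo............
216 ................##oooooo##########ooooooo.............
218 ................#oooooo##########oooooooo.............
220 ................oooo#
[... 1635 characters left out ...]
0. 29. 38. 41. 37. 27. 32. 25.  7.  1. -5.]
 [ 5.  1.  8. -1. 28. 27. 35. 36. 39. 21. 26. nan  4.  2.  8.]
 [ 5.  5.  3. 28. 27. 25. 35. 39. 27. 28. 25.  7. -1.  2. -1.]
 [ 7.  2.  4. 28. 29. 30. 34. 34. 22. 33.  1.  2. -1.  5.  1.]
 [ 4.  4. 28. 24. 22. 23. 26. 33. 28. 33.  5.  7.  4.  3.  5.]
 [ 0.  4. 30. 30. 26. 31. 26. 29. 31. 20.  4.  0.  4.  1.  4.]
 [ 7. 28. 27. 27. 23. 24. 25. 28. 26.  5.  1.  0.  0.  3.  6.]
 [ 1.  2.  2. 31. 36. 31. 26. 31. 23.  5.  2.  2.  2.  7.  5.]
 [ 4.  6.  2.  6.  3.  0.  4. 25. 12.  4.  1.  4.  5.  5. -2.]]
[0.55183393 0.16883381 0.14639156] [ 0.55  0.58 -1.22  1.67  0.57  1.29  0.98] [[-0.186  0.01  -0.982]
 [ 0.982  0.01  -0.186]
 [ 0.008 -1.    -0.012]]
```

The lower emblem is still flat on the bottom board, shifted about 3 mm and turned 7°. The pads were gripping about 2 mm higher than on the first emblem and rode over its sloped flanks. I'll retry lower.

```bash
python3 -m pendant '{"offset":[[0.25,0,0],[0.5,0,0],[0.75,0.05,0],[0.98,0.1,0.007],[0.98,0.2,0.007],[0.98,0.34,0.007],[0.98,0.34,0.007]],"turn":[[0.005,-0.06,0.003],[0.01,-0.12,0.007],[0.015,-0.18,0.01],[0.015,-0.18,0.01],[0.015,-0.18,0.01],[0.015,-0.18,0.01],[0.015,-0.18,0.01]]}' 65
python3 - <<'E'
from h import *
o=manip.get_obs();R=Ro.from_quat(o['ee_rot']).as_matrix();print(np.degrees(np.arctan2(R[1,0],R[0,0])),o['joint_pos'].round(2),go([.5145,.3617,.0275]),R.round(3))
E
```

```text
clock: 28.18
position: [0.5134, 0.361, 0.0777]
ee_rot: [-0.411, -0.574, 0.577, 0.411]
ft_force: [0.3, -0.7, 0.9]
grip_width: 0.648
108.89114955873552 [ 0.09  0.75 -1.11  1.58  0.7   1.26  0.76] [ 0.00184769  0.25076631 -0.00709189] [[-0.324 -0.002 -0.946]
 [ 0.946 -0.003 -0.324]
 [-0.002 -1.     0.003]]
```

```bash
python3 -m pendant '{"offset":[[0.002,0.06,-0.007],[0.002,0.12,-0.007],[0.002,0.18,-0.007],[0.002,0.22,-0.007],[0.002,0.25,-0.007],[0.002,0.252,-0.007],[0.002,0.252,-0.007]],"turn":[[0,0,0],[0,0,0],[0,0,0],[0,0,0],[0,0,0],[0,0,0],[0,0,0]]}'
python3 -m pendant '{"offset":[[0,0,0],[0,0,0],[0,0,0]],"turn":[[0,0,0],[0,0,0],[0,0,0]]}' 46 30
```

```text
clock: 29.05
position: [0.5146, 0.3619, 0.0276]
ee_rot: [-0.411, -0.574, 0.576, 0.411]
ft_force: [0.0, -0.9, -0.2]
grip_width: 0.65
clock: 29.42
position: [0.5147, 0.3622, 0.0283]
ee_rot: [-0.411, -0.574, 0.576, 0.411]
ft_force: [-1.0, -0.9, 6.2]
grip_width: 0.467
```

```bash
python3 -m pendant '{"offset":[[0,0,0],[0,0,0],[0,0,0]],"turn":[[0,0,0],[0,0,0],[0,0,0]]}' 0 30
```

```text
clock: 29.8
position: [0.5148, 0.3623, 0.0285]
ee_rot: [-0.411, -0.575, 0.576, 0.411]
ft_force: [-0.7, -1.0, 4.7]
grip_width: 0.455
```

```bash
python3 -m pendant '{"offset":[[0,-0.01,0],[0,-0.025,0],[0,-0.05,0],[0,-0.1,0],[0,-0.18,0],[0,-0.28,0],[0,-0.4,0],[0,-0.5,0],[0,-0.55,0],[0,-0.55,0]],"turn":[[0,0,0],[0,0,0],[0,0,0],[0,0,0],[0,0,0],[0,0,0],[0,0,0],[0,0,0],[0,0,0],[0,0,0]]}'
python3 - <<'E'
from h import *
b,d=shot("side","side10")
W=cloud("side",d);hs=cv2.cvtColor(b,cv2.COLOR_RGB2HSV)
u0,v0,u1,v1=240,270,330,350
for v in range(v0,v1,2): print(v,''.join('#' if (s<50 and V>120) else ('@' if V<70 else ('o' if 10<h<30 else '.')) for h,s,V in hs[v,u0:u1]))
o=manip.get_obs();R=Ro.from_quat(o['ee_rot']).as_matrix();print(go([.589,-.3224,.14]),o['joint_pos'].round(2))
E
```

```text
clock: 31.05
position: [0.5152, 0.3626, 0.1391]
ee_rot: [-0.411, -0.575, 0.576, 0.411]
ft_force: [0.1, -0.1, -1.5]
grip_width: 0.453
270 #####################ooooooooooo@@@@@@@@@@@@@@......@@@@.oooooooooooooooooo...............
272 ...........####################o#@@@@@@@@@@@@@@......@@@oooooooooooooooooooooooooooooooooo
274 ......................############.@@@@@@@@@@@@......@@@oooooooooooooooooooooooooooooooooo
276 ................................#..@@@@@@@@@@@@.......@@####################oooooooooooooo
278 ...................................@@@@@@@@@@@@.......@@.#################################
280 ...................................@@@@@@@@@@@@@.......@@@@....................#..########
282 ...................................@@@@@@@@@@@@@@.......@@@@..............................
284 ...................................@@@@@@@@@@@@@@.......@@@@..............................
286 @@@@@.@............................@@@@@@@@@@@@@@@.....@@@@@..............................
288 ........###.......................@@@@@@@@@@@@@@@@....@@@@@...............................
290 .............
[... 2226 characters left out ...]
ooooooooooooooooooooooooooo#########
338 ......oooooooo####################################################ooooooooooooooo#oooooooo
340 ......oooooooooooooo#####################################################ooooooooooooooo..
342 ......oooooooooo...oooooo################################################oooooooooooooo...
344 .........oooooo.........ooooooo#######################################ooooooooooooooooo...
346 .............................oooooooo####################################ooooooooooooo....
348 @@@.@..............................oooooooo########################################ooo....
[-3.35919539e+00 -1.65355387e-03  7.58167777e-01] [ 0.11  0.7  -1.16  1.52  0.65  1.35  0.8 ]
```

The mask shows the emblem held level: left tip near (262,298), right wing at row 297. Carrying it in steps and turning clockwise to keep the joints off their limits.

```bash
python3 -m pendant '{"offset":[[-0.08,0,0.02],[-0.2,0,0.04],[-0.36,0,0.08],[-0.54,0,0.12],[-0.7,0,0.15],[-0.79,0,0.16],[-0.79,0,0.16]],"turn":[[0,0.1,0],[0,0.22,0],[0,0.36,0],[0,0.5,0],[0,0.65,0],[0,0.8,0],[0,0.8,0]]}'
python3 - <<'E'
from h import *
o=manip.get_obs();R=Ro.from_quat(o['ee_rot']).as_matrix();print(np.degrees(np.arctan2(R[1,0],R[0,0])),o['joint_pos'].round(2),go([.55,.02,.14]),R.round(3))
E
```

```text
clock: 31.98
position: [0.5361, 0.2006, 0.1378]
ee_rot: [0.57, 0.418, -0.421, -0.569]
ft_force: [-0.7, 0.6, -0.4]
grip_width: 0.451
72.77001479501494 [ 0.42  0.53 -1.11  1.67  0.5   1.25  0.48] [-0.84210673 -0.00797897 -0.33405229] [[ 0.296 -0.002 -0.955]
 [ 0.955 -0.003  0.296]
 [-0.004 -1.     0.001]]
```

```bash
python3 -m pendant '{"offset":[[-0.08,0,-0.03],[-0.2,0,-0.08],[-0.38,0,-0.15],[-0.56,0,-0.22],[-0.74,0,-0.29],[-0.84,0,-0.33],[-0.84,0,-0.33]],"turn":[[0,0.1,0],[0,0.22,0],[0,0.36,0],[0,0.5,0],[0,0.65,0],[0,0.8,0],[0,0.85,0]]}'
python3 - <<'E'
from h import *
o=manip.get_obs();R=Ro.from_quat(o['ee_rot']).as_matrix();print(np.degrees(np.arctan2(R[1,0],R[0,0])),o['joint_pos'].round(2),go([.57,-.15,.14]),R.round(3))
E
```

```text
clock: 32.85
position: [0.5492, 0.02, 0.1378]
ee_rot: [0.676, 0.208, -0.211, -0.674]
ft_force: [-0.4, 1.2, 0.4]
grip_width: 0.45
34.47888018631375 [ 0.69  0.41 -0.98  1.74  0.37  1.2   0.21] [-0.39567491 -0.00812804 -0.75963384] [[ 0.824 -0.003 -0.566]
 [ 0.566 -0.004  0.824]
 [-0.004 -1.    -0.001]]
```

```bash
python3 -m pendant '{"offset":[[-0.04,0,-0.08],[-0.1,0,-0.2],[-0.18,0,-0.35],[-0.27,0,-0.52],[-0.36,0,-0.68],[-0.4,0,-0.76],[-0.4,0,-0.76]],"turn":[[0,0,0],[0,0,0],[0,0,0],[0,0,0],[0,0,0],[0,0,0],[0,0,0]]}'
python3 - <<'E'
from h import *
o=manip.get_obs();R=Ro.from_quat(o['ee_rot']).as_matrix();print(np.degrees(np.arctan2(R[1,0],R[0,0])),o['joint_pos'].round(2),go([.5926,-.3186,.14]),R.round(3))
E
```

```text
clock: 33.72
position: [0.5694, -0.1508, 0.138]
ee_rot: [0.676, 0.208, -0.211, -0.675]
ft_force: [-0.3, 0.5, -1.7]
grip_width: 0.454
34.485026010965136 [ 0.89  0.48 -0.91  1.64  0.4   1.23  0.5 ] [-0.37935036 -0.00792907 -0.75743772] [[ 0.824 -0.003 -0.566]
 [ 0.566 -0.003  0.824]
 [-0.004 -1.    -0.001]]
```

```bash
python3 -m pendant '{"offset":[[-0.04,0,-0.08],[-0.1,0,-0.2],[-0.18,0,-0.35],[-0.27,0,-0.52],[-0.35,0,-0.68],[-0.38,0,-0.76],[-0.38,0,-0.757],[-0.38,0,-0.757]],"turn":[[0,0,0],[0,0,0],[0,0,0],[0,0,0],[0,0,0],[0,0,0],[0,0,0],[0,0,0]]}'
cat > m5.py <<'E'
from h import *
import sys
fn=sys.argv[1]
im=cv2.imread(f"pics/{fn}.png");u0,v0,u1,v1=325,168,430,262;k=6
c=cv2.resize(im[v0:v1,u0:u1],None,fx=k,fy=k,interpolation=2);h=cv2.cvtColor(c,cv2.COLOR_BGR2HSV)
m=((h[...,1]<55)&(h[...,2]>90)).astype(np.uint8)
a=np.radians(21.5);A=np.array([[np.cos(a),np.sin(a)],[-np.sin(a),np.cos(a)]])
for ct in cv2.findContours(m,0,1)[0]:
    if cv2.contourArea(ct)<900: continue
    P=np.array([onz("top",u0+(x+.5)/k-.5,v0+(y+.5)/k-.5,.014)[:2] for x,y in ct[:,0]]);T=(P-[.536,-.284])@A.T
    r=cv2.minAreaRect(T.astype(np.float32))
    print("tray frame bbox",T.min(0).round(3),T.max(0).round(3),"rect",np.round(r[1],3))
E
python3 m5.py top6
python3 - <<'E'
from h import *
o=manip.get_obs();R=Ro.from_quat(o['ee_rot']).as_matrix();print(o['joint_pos'].round(2),go([.5926,-.3186,.009]),R.round(3))
E
```

```text
clock: 34.72
position: [0.5929, -0.3162, 0.1386]
ee_rot: [0.675, 0.209, -0.212, -0.675]
ft_force: [0.6, 0.9, -1.3]
grip_width: 0.455
tray frame bbox [-0.095 -0.021] [-0.031  0.081] rect [0.102 0.064]
tray frame bbox [-0.015  0.036] [0.071 0.078] rect [0.034 0.083]
[ 0.97  0.63 -0.82  1.4   0.47  1.31  0.74] [-0.00587405  0.64805007 -0.00880632] [[ 0.823 -0.003 -0.568]
 [ 0.568 -0.002  0.823]
 [-0.003 -1.     0.   ]]
```

```bash
python3 -m pendant '{"offset":[[-0.005,0.15,-0.008],[-0.005,0.3,-0.008],[-0.005,0.45,-0.008],[-0.005,0.55,-0.008],[-0.005,0.6,-0.008],[-0.005,0.625,-0.008],[-0.005,0.64,-0.008],[-0.005,0.65,-0.008],[-0.005,0.655,-0.008],[-0.005,0.655,-0.008]],"turn":[[0,0,0],[0,0,0],[0,0,0],[0,0,0],[0,0,0],[0,0,0],[0,0,0],[0,0,0],[0,0,0],[0,0,0]]}'
```

```text
clock: 35.98
position: [0.5927, -0.3185, 0.0078]
ee_rot: [0.675, 0.209, -0.212, -0.675]
ft_force: [0.7, 0.4, -0.8]
grip_width: 0.451
```

```bash
python3 -m pendant '{"offset":[[0,0.004,0],[0,0.008,0],[0,0.01,0],[0,0.01,0]],"turn":[[0,0,0],[0,0,0],[0,0,0],[0,0,0]]}'
```

```text
clock: 36.48
position: [0.5927, -0.3185, 0.0058]
ee_rot: [0.675, 0.209, -0.212, -0.675]
ft_force: [-0.0, 0.6, -0.9]
grip_width: 0.454
```

```bash
python3 -m pendant '{"offset":[[0,0.003,0],[0,0.006,0],[0,0.006,0]],"turn":[[0,0,0],[0,0,0],[0,0,0]]}'
```

```text
clock: 36.85
position: [0.5928, -0.3185, 0.0054]
ee_rot: [0.676, 0.209, -0.212, -0.675]
ft_force: [-4.0, 0.9, 6.9]
grip_width: 0.452
```

Contact is made. Releasing, rising and moving aside.

```bash
python3 -m pendant '{"offset":[[0,0,0],[0,0,0],[0,0,0],[0,0,0],[0,-0.1,0],[0,-0.3,0],[0,-0.6,0],[0,-0.9,0],[0,-0.9,0]],"turn":[[0,0,0],[0,0,0],[0,0,0],[0,0,0],[0,0,0],[0,0,0],[0,0,0],[0,0,0],[0,0,0]]}' 65
python3 -m pendant '{"offset":[[0,0,0.2],[0.1,0,0.4],[0.2,0,0.7],[0.4,0,1],[0.4,0,1],[0.4,0,1],[0.4,0,1]],"turn":[[0,0,0],[0,0,0],[0,0,0],[0,0,0],[0,0,0],[0,0,0],[0,0,0]]}'
python3 - <<'E'
from h import *
shot("top","topF");shot("side","sideF");o=manip.get_obs();print(o['joint_pos'].round(2))
W=cloud("top",np.load("pics/topF.npy"))
a=np.radians(21.5);A=np.array([[np.cos(a),np.sin(a)],[-np.sin(a),np.cos(a)]])
Wl=W.reshape(-1,3);Wl=Wl[np.isfinite(Wl).all(1)&(Wl[:,2]<.1)];T=(Wl[:,:2]-[.536,-.284])@A.T
for nm,(x0,x1,y0,y1) in dict(e1=(.01,.05,.045,.065),e2=(.03,.05,-.08,-.01),floor=(.0,.09,.005,.025)).items():
    s=(T[:,0]>x0)&(T[:,0]<x1)&(T[:,1]>y0)&(T[:,1]<y1);print(nm,s.sum(),np.median(Wl[s,2]) if s.any() else None)
E
python3 m5.py topF; python3 m3.py topF
python3 - <<'E'
from h import *
for fn in("top0","topF"):
    W=cloud("top",np.load(f"pics/{fn}.npy"));print(fn,"pile z",np.nanmedian(W[220:245,233:246,2]).round(4),"stack z",np.nanmedian(W[235:245,118:128,2]).round(4))
E
```

```text
clock: 37.98
position: [0.596, -0.3182, 0.1928]
ee_rot: [0.678, 0.212, -0.209, -0.672]
ft_force: [0.5, 0.4, -0.5]
grip_width: 0.652
clock: 38.85
position: [0.5481, -0.1101, 0.191]
ee_rot: [0.678, 0.211, -0.208, -0.672]
ft_force: [0.4, -0.4, -0.3]
grip_width: 0.65
[ 0.92  0.36 -0.97  1.66  0.31  1.28  0.49]
e1 0 None
e2 190 0.010867702111461104
floor 1 0.005962899305629863
tray frame bbox [-0.124 -0.082] [0.17  0.178] rect [0.199 0.258]
top0 pile z 0.0274 stack z 0.0558
topF pile z 0.0551 stack z 0.028Traceback (most recent call last):
  File "m3.py", line 11, in <module>
    P=np.array([onz("top",u0+(x+.5)/k-.5,v0+(y+.5)/k-.5,z)[:2] for x,y in ct],np.float32)
                ~~~^^^^^^^^^^^^^^^^^^^^^^^^^^^^^^^^^^^^^^^
  File "h.py", line 11, in onz
    c,d=ray(name,u,v);return c+d*(z-c[2])/d[2]
        ~~~^^^^^^^^^^
  File "h.py", line 5, in ray
    m=manip.camera_model(name);K=np.array(m["intrinsics"]);k=m["k1"]
ValueError: time passes only in moves, steps and waits
```

```bash
python3 -m pendant '{"offset":[[0.1,0,0.2],[0.2,0,0.4],[0.3,0,0.7],[0.4,0,0.95],[0.4,0,0.95],[0.4,0,0.95]],"turn":[[0,0,0],[0,0,0],[0,0,0],[0,0,0],[0,0,0],[0,0,0]]}'
python3 -c "
from h import *
shot('top','topG')"
python3 m5.py topG
python3 - <<'E'
from h import *
W=cloud("top",np.load("pics/topG.npy"))
a=np.radians(21.5);A=np.array([[np.cos(a),np.sin(a)],[-np.sin(a),np.cos(a)]])
Wl=W.reshape(-1,3);Wl=Wl[np.isfinite(Wl).all(1)&(Wl[:,2]<.1)];T=(Wl[:,:2]-[.536,-.284])@A.T
for nm,(x0,x1,y0,y1) in dict(e1=(.01,.05,.05,.062),e2=(.035,.045,-.08,-.01),floor=(.0,.09,.005,.025)).items():
    s=(T[:,0]>x0)&(T[:,0]<x1)&(T[:,1]>y0)&(T[:,1]<y1);print(nm,s.sum(),np.median(Wl[s,2]) if s.any() else None)
E
# spacer and pile outline from the side and top views
python3 - <<'E'
from h import *
im=cv2.imread("pics/top6.png");d=np.load("pics/topG.npy");W=cloud("top",d)
for nm,fn,(u0,v0,u1,v1),lo,hi,z in(("spacer on pile","topG",(205,185,275,280),.04,.075,.056),("spacer@top6","top6",(205,185,275,280),.04,.075,.056),("bottom board","topG",(100,185,165,262),.017,.06,.028)):
    W=cloud("top",np.load(f"pics/{fn}.npy"));m=np.zeros(W.shape[:2],np.uint8)
    with np.errstate(invalid='ignore'): m[v0:v1,u0:u1]=((W[...,2]>lo)&(W[...,2]<hi))[v0:v1,u0:u1]
    c=max(cv2.findContours(m,0,1)[0],key=cv2.contourArea)
    r=cv2.minAreaRect(np.array([onz("top",u,v,z)[:2] for u,v in c[:,0]],np.float32));print(nm,np.round(r[0],4),np.round(r[1],3),round(r[2],1))
E
```

```text
clock: 39.7
position: [0.5068, 0.0907, 0.1893]
ee_rot: [0.678, 0.21, -0.208, -0.673]
ft_force: [1.0, -0.3, 0.5]
grip_width: 0.648
tray frame bbox [-0.095 -0.021] [-0.031  0.081] rect [0.102 0.064]
tray frame bbox [-0.015  0.037] [0.07  0.078] rect [0.034 0.083]
tray frame bbox [ 0.023 -0.082] [0.061 0.003] rect [0.08  0.033]
e1 63 0.012961255005318513
e2 98 0.011450958746908393
floor 237 0.003989835282480527Traceback (most recent call last):
  File "<stdin>", line 6, in <module>
ValueError: max() iterable argument is empty
```

```bash
python3 - <<'E'
from h import *
for nm,(u0,v0,u1,v1),lo,hi,z in(("spacer on pile",(205,185,275,280),.043,.075,.056),("bottom board",(100,185,165,262),.017,.06,.028)):
    W=cloud("top",np.load("pics/topF.npy"));m=np.zeros(W.shape[:2],np.uint8)
    with np.errstate(invalid='ignore'): m[v0:v1,u0:u1]=((W[...,2]>lo)&(W[...,2]<hi))[v0:v1,u0:u1]
    c=max(cv2.findContours(m,0,1)[0],key=cv2.contourArea)
    r=cv2.minAreaRect(np.array([onz("top",u,v,z)[:2] for u,v in c[:,0]],np.float32));print(nm,np.round(r[0],4),np.round(r[1],3),round(r[2],1))
    P=W[m>0];A=np.c_[P[:,:2],np.ones(len(P))];print("tilt",np.linalg.lstsq(A,P[:,2],rcond=None)[0][:2].round(3))
E
```

```text
spacer on pile [0.4812 0.0867] [0.057 0.15 ] 82.3
tilt [0.003 0.007]
bottom board [0.5086 0.3592] [0.061 0.149] 72.9
tilt [0.002 0.01 ]
```

```bash
python3 -c "
from workcell import manip
print(manip.hand_in(), manip.get_obs()['clock'])"
```

```text
the job is handed in; nothing more can be done
the job is handed in; nothing more can be done
```

The stack is unpacked and the job is handed in, at about 40 s on the robot's clock. I laid the upper emblem in the tray, set the spacer board on the pile board, then laid the lower emblem in the tray.

**Setback:** my first grip on the lower emblem was about 2 mm too high. The pads rode over its flanks and pushed up to 36 N on the tool. The emblem stayed flat on the bottom board but moved about 3 mm and turned about 7°. I reopened, measured again, and the second grip held.

**Last checks:**
- **Emblems:** both are released and lie on the tray floor, with their tops 11–13 mm above the table. They are about 34 mm apart, clear of the walls, and at least 16 mm from the cards, which have not moved.
- **Spacer board:** it is within about 2 mm and 0.3° of the pile board's starting pose, with its top at 55 mm, and level to about 0.01 rad.
- **Bottom board:** it is at (0.509, 0.359). I never measured it under the stack, so against where the spacer stood it has moved at most about 3 mm.

**Not confirmed:**
- I could not view the final scene because the 12-picture limit was used up, so these checks are numeric only.
- One measuring script stopped with a "time passes only in moves" error. In the last top picture the arm hid the pile, so the board figures come from the picture before it.
- I did not measure the jar, can, clamp, tape, cup or sanding block again. No unexpected contact showed up near them.

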